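Set and lock the fence of the drum sander

ROBOT

A 6-joint arm with a two-finger parallel gripper is mounted at the origin on the work surface. World frame = base frame: x ahead of the robot, y to its left, z up, the work surface at z = 0. Lengths are in m, angles in rad, forces in N, time in s.
With the tool pointing down it reaches from about 0.4 to 0.925 m from the base axis. Payload 12.5 kg.
Tool frame: the origin (TCP) lies on the centre line of the jaws, within the pads' length; the fingertips stand 17 mm ahead of it and the grasp point (between the pads) lies 2 mm behind it (robot.finger_overhang is the distance from the TCP to the fingertips, in m); x points along the fingers, z is the direction in which the jaws open and shut, and the axes are right-handed (so a half turn about x gives the same grasp; the last joint's range is limited). The gripper opens to 95 mm and grips with 3 to 60 N. Pads are 20 mm wide; open, the fingers measure 119 mm over their backs; the gripper's body (75 mm by 180 mm) begins 59 mm behind the grasp point.
Start: joints at [1.215, 0.491, 1.559, -0, 1.092, -0.106], TCP at [0.154, 0.606, 0.196] pointing down, gripper open.
Joint ranges: [-3.1, 3.1], [-0.84, 2.19], [0.05, 2.79], [-1.13, 4.28], [0.06, 2.93], [-2.69, 2.69]. Speed limits (rad/s): [2.22, 2.22, 2.79, 3.14, 3.14, 3.14].

INTERFACE

Orientations are given as a rotation vector (axis times angle).
In Python, from plant import robot gives the robot as it stands.
- The arm moves only by the shell command python3 -m inch 'ROWS' [FORCE]. ROWS is JSON, a list of rows, each a list of 3 entries, a list of its own where there are three numbers: the shift along the tool's x, y, z in mm, then the turn about the tool's x in degrees, then the finger opening in mm, from 0 to 95.1. A call has 1 to 5 rows; each row is the pose to reach, as a shift and turn from the pose commanded when the call began, along the tool's axes at that moment; what a row does not reach only later rows make up. A row lasts 1/10 s, in which the tool goes at most 50 mm and 8.59 degrees, less where a joint would pass 70% of its speed; a pose out of reach is approached as far as the arm can. A call with a gripper value outside its range is refused whole. The fingers move at their own pace and stop on an object; FORCE is the grip in N (left out, the last holds). Time passes only in rows, so rows that repeat a pose let the fingers close. It gives the time, the measured TCP pose, the force and the opening at its end, in the units of the state.
- robot.get_state(): the state, without advancing time (a new reading comes with each control period).
- robot.camera(name): name is "side" or "top" or "wrist"; returns a dict with "frame" (384x512x3 uint8, red, green, blue), "range_z" (384x512 float32, m along the optical axis (not along the pixel's ray), 0 where there is no reading), "intrinsics" (3x3 intrinsics, pixels), "k1" (the pictures are not rectified: a ray, as slopes to the right and down, at radius r is drawn at 1 + k1 r^2 times it, then the intrinsics apply), "R" (3x3) and "t" (3): a world point X has camera coordinates R X + t. Camera axes: x right, y down, z forward; pixel columns grow to the right and rows downward; lengths in m; the calibration is good to about 2 mm. A picture is of the moment at which its call begins.
- robot.close_job(): hands the job in, once; it reports no verdict.
The state is a dict: "clock": time; "qpos": joint angles; "qd": joint speeds; "effort": joint torques, N m; "position": TCP position; "eef_rot": TCP orientation; "force": force on the tool from outside, world axes, zero at the start; "moment": the same for the moment, N m; "finger_gap": finger opening in m.
Only numpy, scipy, OpenCV 4.12 (cv2) and the standard library are available. Lean on these libraries where they do the work, as an engineer would, in place of code of your own. Each camera call takes 0.05 s, during which the arm holds its last target.

TASK

Set up the guitar maker's drum sander for the next bridge blanks: with a fingertip, roll the knurled brass wheel away from you until the fence has closed up towards the drum and its black pointer stands on the red band of the gauge slide, coming up from the open side and not running past the band. Then press the red cam lever down as far as it goes to lock the fence, and take the hand away. Grip nothing, move the fence by its wheel only, and leave the blank, jar, clamp and chisel where they lie.

Things in the scene. Friction and masses are not known exactly. Their poses are not given: they have to be found in the camera images.
- sander: Drum sander screwed to the bench: flat grey table 340 (x) by 450 (y) mm, 60 mm high, with an upright brown drum (60 mm across, 90 mm above the table) at (70, 35) mm. Origin under the table's centre, at bench height; x points from its front edge to the drum (away from the robot), y left along the fence, z up. It cannot move.
- wheel_top (a point): Top of the knurled brass wheel's rim, 75 mm above the bench, at (-60, -180) mm from the sander's origin; does not turn, axes as the sander's. A fingertip pressed lightly on it (about 4 to 10 N) and swept along the sander's +x rolls the wheel and closes the fence, 0.29 mm per mm of sweep; -x opens it. About 1.5 N along the rim turns it; it stays where it is left.
- wheel_centre (a point): Centre of the wheel, 35 mm below wheel_top, inside the table. The wheel is 70 mm across and 18 mm wide, its axis level along the sander's y; only its top 15 mm stands out of a slot in the table, with nothing above. The fence moves 10 mm per radian of the wheel.
- fence: The fence: a plywood-faced board 270 mm long (y), 18 mm thick, standing 57 mm above the table, that slides along the sander's x and is driven by the wheel. Origin on its working face (the side towards the drum), at table height. Not to be touched.
- pointer (a point): Tip line of the fence's thin black pointer, level with its working face, at the right-hand end of the fence, 71 mm above the bench; it runs just above the gauge slide.
- mark (a point): Middle of the red band (5 mm wide along x) on top of the yellow gauge slide (30 by 20 by 9 mm), axes as the sander's. The slide is clamped on the rule beside the fence's end and does not move. The pointer starts 12 to 36 mm short of it on the -x side and must come to stand on the band, measured along the sander's x.
- lock (a joint): Angle of the red cam lever in rad: at the start 0 to 0.08, raised, leaning up towards the front, 34 degrees above level at 0; 0.60 is fully down, level. It turns about lever_pivot, stays where it is left, and takes about 2 to 4 N on its red part to press down; as it goes down its grip also swings outwards to the front (14 mm at lever_pad).
- lever_pivot (a point): Hinge of the cam lever, level axis along the sander's y, 72 mm above the bench; fixed to the sander, axes as the sander's. The lever is 85 mm long and points to the sander's -x; its red grip, 18 mm wide, runs from 30 to 85 mm from the hinge. Fully down, the grip's upper face lies level, 6 mm higher than the hinge.
- lever_pad (a point): Point on the upper face of the lever's red grip, 60 mm from the pivot; moves with the lever.
- blank: Dark bridge blank 32 by 160 by 10 mm (long along its y) lying on the sander's table, front left; loose, to be left alone. Origin under its centre.
- gluejar: Glue jar with white cap, 60 mm across, 85 mm high, in front and to the right of the sander; loose, to be left alone. Origin under its centre.
- clamp: Small bar clamp with red handle lying to the right of the sander, about 320 mm long (x), up to 75 mm high; loose, to be left alone. Origin under its middle.
- chisel: Wood-handled chisel lying left of the sander, 235 mm long (x), 26 mm high; loose, to be left alone. Origin under its middle.

How it is judged:
By the outcome, as a careful person would: the job done as asked, in the order asked, and still so for the second after the job is handed in, with the robot touching nothing.
It also fails if it takes over 54 s, if anything falls off the work surface, if the arm or the gripper's body presses on something with over 40 N, if the wrist force passes 120 N, or if a joint passes its speed limit or range.

## Working session

There is one attempt and no reset: what is moved stays moved. The work goes in short steps, Python scripts to look and compute and a shell command to move; the robot and the scene stay as the last step left them, time stands still between calls to the robot, and variables do not carry over. Pictures are saved under pics/ and viewed, and the job is handed in when it is done.

```bash
ls; mkdir -p pics; cat > h.py <<'E'
import numpy as np, cv2
from plant import robot
def cam(n,tag):
    c=robot.camera(n); np.savez('pics/%s_%s.npz'%(tag,n),**{k:np.asarray(v) for k,v in c.items()})
    cv2.imwrite('pics/%s_%s.png'%(tag,n),c['frame'][:,:,::-1]); return c
def load(n,tag): return dict(np.load('pics/%s_%s.npz'%(tag,n)))
def ray(c,u,v):
    K=c['intrinsics'];k=float(c['k1'])
    d=np.array([(u-K[0,2])/K[0,0],(v-K[1,2])/K[1,1]]);s=d.copy()
    for _ in range(30): s=d/(1+k*(s@s))
    w=c['R'].T@np.array([s[0],s[1],1]); o=-c['R'].T@c['t']; return o,w
def plane(c,u,v,z):
    o,w=ray(c,u,v); return o+w*(z-o[2])/w[2]
def depth(c,u,v):
    o,w=ray(c,u,v); return o+w*c['range_z'][int(round(v)),int(round(u))]
def proj(c,X):
    p=c['R']@np.asarray(X)+c['t']; s=p[:2]/p[2]; s=s*(1+float(c['k1'])*(s@s)); K=c['intrinsics']
    return np.array([K[0,0]*s[0]+K[0,2],K[1,1]*s[1]+K[1,2]])
E
python3 - <<'E'
from h import *
np.set_printoptions(precision=4,suppress=True)
for n in('side','top','wrist'):
    c=cam(n,'a'); print(n,-c['R'].T@c['t'],c['k1'])
s=robot.get_state(); print(s, robot.finger_overhang)
E
```

```text
pics
side [ 0.1362 -0.938   0.8065] -0.07185818938043702
top [0.3742 0.008  1.1443] -0.07462369720733238
wrist [0.0766 0.6256 0.3841] -0.07087242135420181
{'clock': 0.15, 'qpos': array([ 1.2154,  0.4914,  1.5593, -0.    ,  1.0917, -0.1056]), 'qd': array([ 0.0001, -0.002 , -0.0011,  0.0004,  0.0012, -0.0012]), 'effort': array([  0.0021, -61.2896, -25.828 ,   0.0693,   0.0473,  -0.0001]), 'position': array([0.1544, 0.6054, 0.196 ]), 'eef_rot': array([-1.0238,  1.3178,  1.023 ]), 'force': array([-0.6089,  0.7586, -0.1081]), 'moment': array([-0.0038, -0.0295,  0.0774]), 'finger_gap': 0.09511200891630273} 0.017
```

View pics/a_top.png

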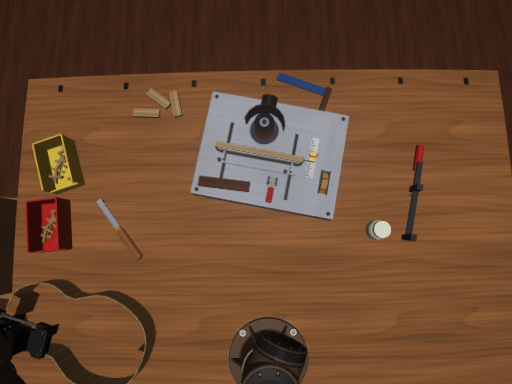

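View pics/a_side.png

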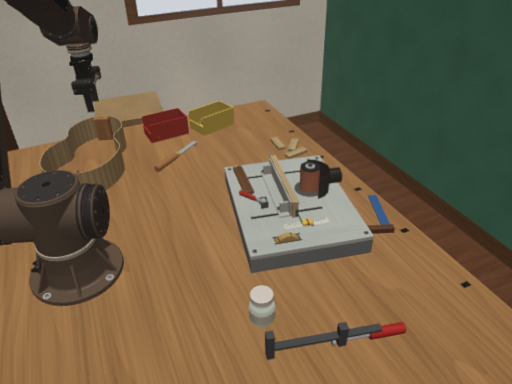

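The top view shows the sander at about (270,155), the wheel at (324,182), the lever at (270,190), the slide at (313,156), the jar at (380,230) and the clamp at (413,195). I'll zoom in and measure.

```bash
python3 - <<'E'
from h import *
np.set_printoptions(precision=4,suppress=True)
c=load('top','a'); f=c['frame']
cr=f[80:230,185:360]; cv2.imwrite('pics/z1.png',cv2.resize(cr[:,:,::-1],None,fx=4.5,fy=4,interpolation=cv2.INTER_CUBIC)[:600,:800])
hsv=cv2.cvtColor(f,cv2.COLOR_RGB2HSV)
g=((hsv[...,1]<60)&(hsv[...,2]>100)).astype(np.uint8); 
g=cv2.morphologyEx(g,cv2.MORPH_CLOSE,np.ones((9,9)))
cs,_=cv2.findContours(g,cv2.RETR_EXTERNAL,cv2.CHAIN_APPROX_NONE)
k=max(cs,key=cv2.contourArea)
P=np.array([plane(c,*p[0],.06)[:2] for p in k])*1000
r=cv2.minAreaRect(P.astype(np.float32)); print('table rect',r)
h=k[:,0]
def mask(name,lo,hi,z,box):
    m=cv2.inRange(hsv,lo,hi); M=np.zeros_like(m); x0,x1,y0,y1=box; M[y0:y1,x0:x1]=m[y0:y1,x0:x1]
    ys,xs=np.nonzero(M); print(name,len(xs),xs.mean(),ys.mean(),plane(c,xs.mean(),ys.mean(),z), xs.min(),xs.max(),ys.min(),ys.max())
mask('wheel',(15,90,60),(32,255,255),.073,(316,335,165,198))
mask('slide',(20,150,120),(35,255,255),.07,(305,322,145,165))
mask('leverred',(0,150,80),(8,255,255),.09,(260,280,180,210))
for n,u,v in(('lever',270,193),('wheel',324,182),('table',300,205)): print(n,depth(c,u,v))
E
```

```text
table rect ((636.8980102539062, -21.537567138671875), (451.2353515625, 340.3069152832031), 78.23616027832031)
wheel 141 323.822695035461 182.21985815602838 [ 0.538  -0.1834  0.073 ] 319 328 172 193
slide 2 312.0 156.0 [ 0.6221 -0.1505  0.07  ] 311 313 155 157
leverred 69 269.30434782608694 194.56521739130434 [ 0.5008 -0.0139  0.09  ] 266 272 188 201
lever [ 0.5034 -0.0157  0.1063]
wheel [ 0.5383 -0.1835  0.0756]
table [ 0.47   -0.1087  0.0611]
```

View pics/z1.png

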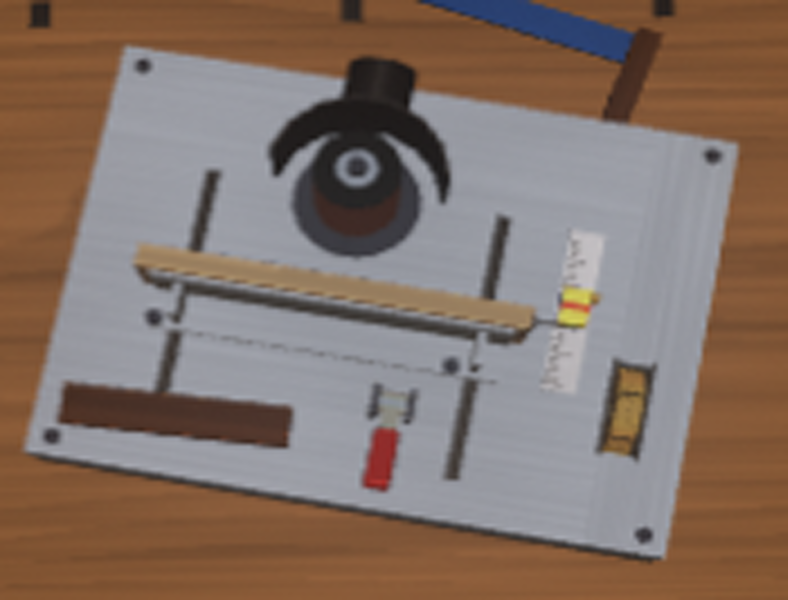

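```bash
cat >> h.py <<'E'
from scipy.spatial.transform import Rotation as Ro
np.set_printoptions(precision=4,suppress=True)
def toolaxes(): 
    s=robot.get_state(); return s['position'],Ro.from_rotvec(s['eef_rot']).as_matrix(),s
def shift(target):
    p,R,s=toolaxes(); return R.T@(np.asarray(target)-p)*1000
C=np.array([636.9,-21.5])/1000; yaw=np.deg2rad(78.236-90)
def S(x,y,z): # sander mm -> world m
    c,s=np.cos(yaw),np.sin(yaw); return np.array([C[0]+(c*x-s*y)/1000,C[1]+(s*x+c*y)/1000,z/1000])
def Sinv(X):
    c,s=np.cos(yaw),np.sin(yaw); d=(np.asarray(X)[:2]-C)*1000; return np.array([c*d[0]+s*d[1],-s*d[0]+c*d[1]])
E
python3 - <<'E'
from h import *
p,R,s=toolaxes(); print(R)
c=load('wrist','a'); print('cam in tool',R.T@((-c['R'].T@c['t'])-p)*1000,'cam view dir tool',R.T@c['R'].T[:,2], 'right',R.T@c['R'].T[:,0],c['intrinsics'])
print(S(-60,-180,75))
t=load('top','a')
for nm,u,v,z in(('wheel',323.8,182.2,.0745),('lever',269.3,194.6,.09)): print(nm,Sinv(plane(t,u,v,z)))
print('shift to (.48,.3,.25)',shift([.48,.3,.25]))
E
```

```text
[[-0.0003 -0.969   0.2472]
 [-0.0008  0.2472  0.969 ]
 [-1.      0.0001 -0.0009]]
cam in tool [-188.0937   80.4138    0.1749] cam view dir tool [ 0.96   -0.2802  0.0002] right [-0.0002  0.0002  1.    ] [[326.9854   0.     257.863 ]
 [  0.     326.9854 188.7374]
 [  0.       0.       1.    ]]
[ 0.5415 -0.1855  0.075 ]
wheel [ -64.0577 -178.3748]
lever [-134.9506  -20.2848]
shift to (.48,.3,.25) [ -53.8463 -390.9698 -215.5103]
```

View pics/a_wrist.png

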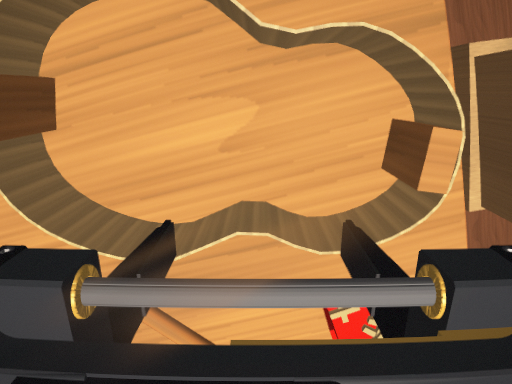

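```bash
python3 -m inch '[[[-54,-70,-40],8,0],[[-54,-115,-80],16,0],[[-54,-160,-110],25,0],[[-54,-200,-150],34,0],[[-54,-240,-180],42,0]]' 5
python3 - <<'E'
from h import *
print(toolaxes()[0],shift([.48,.12,.25]))
E
```

```text
clock: 0.65
position: [0.3065, 0.4191, 0.2486]
eef_rot: [-0.459, 1.521, 0.459]
force: [0.6, 0.1, -0.4]
finger_gap: 0.0605
[0.3065 0.4191 0.2486] [  -1.4413 -345.1141  -20.8319]
```

```bash
python3 -m inch '[[[0,-48,-3],8,0],[[0,-96,-6],16,0],[[0,-143,-9],25,0],[[0,-190,-12],34,0],[[0,-235,-15],42,0]]'
python3 - <<'E'
from h import *
print(toolaxes()[0],shift([.48,.0,.25]))
E
```

```text
clock: 1.15
position: [0.425, 0.2154, 0.2483]
eef_rot: [0.113, 1.568, -0.113]
force: [1.4, 0.5, -0.1]
finger_gap: 0.0206
[0.425  0.2154 0.2483] [  -1.6709 -205.3139   85.3183]
```

```bash
python3 -m inch '[[[0,-42,18],8,0],[[0,-84,36],16,0],[[0,-125,54],25,0],[[0,-165,70],34,0],[[0,-205,85],42,0]]'
python3 - <<'E'
from h import *
print(toolaxes()[0],shift(S(-75,-178,200)))
E
```

```text
clock: 1.65
position: [0.4806, 0.0007, 0.2483]
eef_rot: [0.682, 1.461, -0.682]
force: [1.1, 0.5, 0.1]
finger_gap: 0.0006
[0.4806 0.0007 0.2483] [ 48.2329 -80.6805 168.8039]
```

```bash
python3 -m inch '[[[0,-20,40],8,0],[[0,-40,80],16,0],[[0,-60,120],25,0],[[10,-80,160],34,0],[[20,-81,169],42,0]]'
python3 - <<'E'
from h import *
p,R,s=toolaxes(); print(np.degrees(np.arctan2(R[1,1],R[0,1])), shift(S(-75,-178,180)))
E
```

```text
clock: 2.15
position: [0.5286, -0.1827, 0.2276]
eef_rot: [1.234, 1.192, -1.235]
force: [0.5, -1.0, 0.2]
finger_gap: 0.0005
-1.9828754506472508 [47.6136 -1.5263 -2.1642]
```

```bash
python3 -m inch '[[[25,0,0],8,0],[[48,-1,-2],9.8,0],[[48,-1,-2],9.8,0]]'
python3 - <<'E'
from h import *
for n in ('wrist','top','side'): cam(n,'b')
p,R,s=toolaxes(); print(p,Sinv(p),np.degrees(np.arctan2(R[1,1],R[0,1])),s['force'])
E
```

```text
clock: 2.45
position: [0.5258, -0.1761, 0.1777]
eef_rot: [1.352, 1.115, -1.356]
force: [-0.4, 0.4, -0.0]
finger_gap: 0.0006
[ 0.5277 -0.1768  0.1812] [ -75.2981 -174.267 ] -11.161898398122526 [-0.0913  0.4764  0.1366]
```

View pics/b_wrist.png

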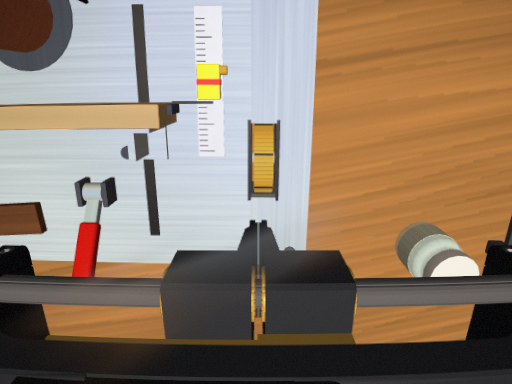

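```bash
cat >> h.py <<'E'
def gauge(c,zoom=None):
    f=c['frame']; hsv=cv2.cvtColor(f,cv2.COLOR_RGB2HSV)
    yel=cv2.inRange(hsv,(25,180,120),(34,255,255))
    n,l,st,ce=cv2.connectedComponentsWithStats(yel)
    cand=cv2.morphologyEx(yel,cv2.MORPH_CLOSE,np.ones((11,3)))
    cs,_=cv2.findContours(cand,cv2.RETR_EXTERNAL,cv2.CHAIN_APPROX_SIMPLE)
    k=max(cs,key=cv2.contourArea); x,y,w,h=cv2.boundingRect(k); print('slide box',x,y,w,h)
    red=cv2.inRange(hsv,(0,150,120),(9,255,255))
    sub=red[y:y+h,x:x+w]; ys,xs=np.nonzero(sub)
    bu,bv=x+xs.mean(),y+ys.mean(); print('band px',bu,bv,len(xs))
    m=Sinv(plane(c,bu,bv,.0695))
    # band edges, from red-yellow green-channel profile at mean col
    print('band sander',m, 'rows',Sinv(plane(c,bu,y+ys.min()-.5,.0695))[0],Sinv(plane(c,bu,y+ys.max()+.5,.0695))[0])
    return m,(x,y,w,h)
E
python3 - <<'E'
from h import *
c=load('wrist','b'); m,b=gauge(c)
f=c['frame']; cv2.imwrite('pics/z2.png',cv2.resize(f[50:210,150:310,::-1],(640,640),interpolation=cv2.INTER_NEAREST)[:600])
g=f.astype(int).sum(2)
for u in(175,180,184,188,192,196,200,205,210): print(u,g[94:112,u])
E
```

```text
slide box 197 64 23 35
band px 208.55445544554456 81.62376237623762 101
band sander [  10.2465 -129.9799] rows 12.85835531601474 7.832490241410188
175 [646 643 635 630 633 639 636 309 232 198  96  95  97  87  87  89  83  96]
180 [643 648 635 631 633 641 634 281 238 261 639 637 639 635 640 645 644 636]
184 [650 650 637 628 637 641 639 274 243 255 640 643 643 638 644 649 648 635]
188 [650 650 633 628 635 641 635 263 249 284 640 646 643 642 643 652 647 643]
192 [647 651 637 628 634 641 630 287 247 299 627 644 641 641 648 654 647 641]
196 [658 653 638 624 648 655 639 297 248 324 641 659 649 651 655 660 657 651]
200 [556 551 550 553 552 518 702 338 249 360 689 714 684 450 688 716 715 706]
205 [553 558 558 556 556 519 700 335 262 381 685 715 682 469 675 712 713 708]
210 [559 558 560 555 558 542 691 355 255 390 673 711 710 709 706 706 705 708]
```

View pics/z2.png

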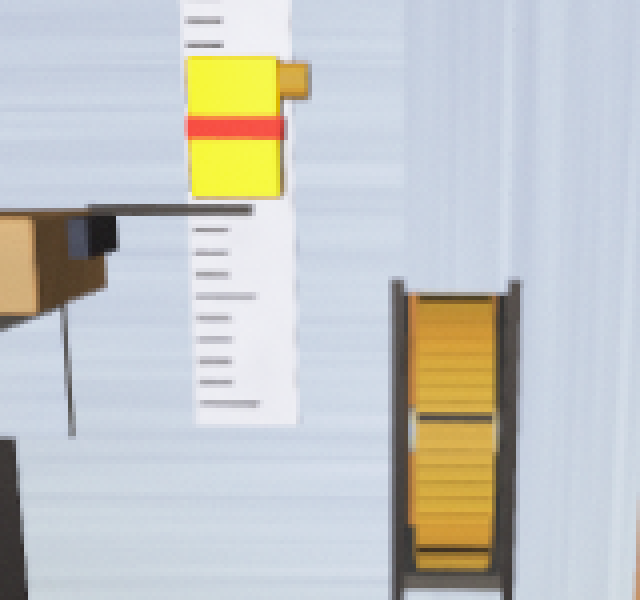

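```bash
cat >> h.py <<'E'
def pointer(c,cols=None):
    # dark thin line left of / over slide
    g=c['frame'].astype(int).sum(2); m,(x,y,w,h)=gauge(c); out=[]
    for u in range(x-16,x-4):
        col=g[y-10:y+h+45,u].astype(float); d=np.clip(560-col,0,None); 
        i=int(np.argmax(d)); lo,hi=max(0,i-3),i+4; vv=(np.arange(lo,hi)*d[lo:hi]).sum()/d[lo:hi].sum()+y-10
        out.append((u,vv))
    o=np.array(out); u,v=np.median(o,0); p=Sinv(plane(c,u,v,.071)); print('pointer px',u,v,o[:,1].round(1),'sander',p,'GAP',m[0]-p[0]); return m[0]-p[0]
E
python3 - <<'E'
from h import *
c=load('wrist','b'); pointer(c)
for (u,v,z) in((264,124,.066),(264,193,.066),(251,160,.06),(279,160,.06)): print('wheel',Sinv(plane(c,u,v,z)))
for u,v in((264,158),(93,190),(88,235),(83,265)): print('d',depth(c,u,v),Sinv(depth(c,u,v)))
cv2.imwrite('pics/z3.png',cv2.resize(c['frame'][160:300,50:150,::-1],None,fx=4,fy=4,interpolation=cv2.INTER_NEAREST))
# projected tip
p=np.load('pics/b_wrist.npz')
E
```

```text
slide box 197 64 23 35
band px 208.55445544554456 81.62376237623762 101
band sander [  10.2465 -129.9799] rows 12.85835531601474 7.832490241410188
pointer px 186.5 101.99600514814485 [102. 102. 102. 102. 102. 102. 102. 102. 102. 102. 102. 102.] sander [  -7.036  -110.2745] GAP 17.282484866365948
wheel [ -26.2602 -178.6429]
wheel [ -91.6627 -179.5489]
wheel [ -60.7902 -166.8565]
wheel [ -60.5416 -193.4736]
d [ 0.546  -0.1853  0.0757] [ -55.6239 -178.8876]
d [ 0.5487 -0.0239  0.0801] [-85.8568 -20.2969]
d [ 0.5136 -0.0175  0.1019] [-121.5393  -21.195 ]
d [ 0.4921 -0.0124  0.1168] [-143.5676  -20.631 ]
```

View pics/z3.png

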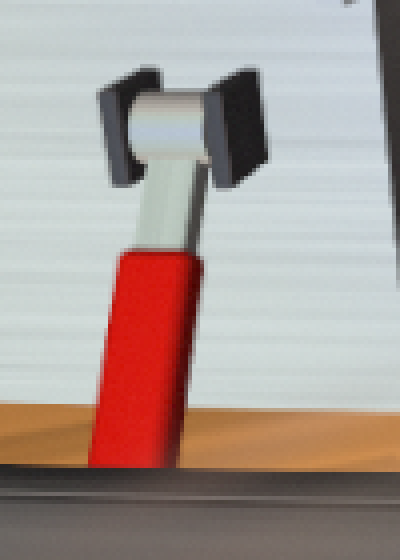

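```bash
python3 - <<'E'
from h import *
p,R,s=toolaxes(); print(p,Sinv(p),s['force'],'shift',shift(S(-71,-180,98)))
E
```

```text
[ 0.5277 -0.1768  0.1812] [ -75.2981 -174.267 ] [-0.0913  0.4764  0.1366] shift [83.2443  4.1554  5.7652]
```

```bash
python3 -m inch '[[[30,4,6],0.6,0],[[60,4,6],0.6,0],[[80,4,6],0.6,0],[[80,4,6],0.6,0],[[80,4,6],0.6,0]]'
python3 - <<'E'
from h import *
p,R,s=toolaxes(); print(p,Sinv(p),s['force'],'shift',shift(S(-71,-180,92)))
E
```

```text
clock: 3.1
position: [0.5307, -0.1835, 0.1016]
eef_rot: [1.36, 1.103, -1.358]
force: [0.1, -0.7, 0.0]
finger_gap: 0.001
[ 0.5307 -0.1835  0.1016] [ -70.9729 -180.2698] [ 0.0854 -0.731   0.0093] shift [ 9.5972 -0.0409 -0.2722]
```

```bash
python3 -m inch '[[[4,0,0],0,0],[[8,0,0],0,0],[[9,0,0],0,0],[[9,0,0],0,0]]'; python3 -m inch '[[[1,0,0],0,0],[[1,0,0],0,0]]'
```

```text
clock: 3.5
position: [0.53, -0.1833, 0.0914]
eef_rot: [1.36, 1.104, -1.36]
force: [-0.7, -0.4, 0.1]
finger_gap: 0.0002
clock: 3.7
position: [0.53, -0.1833, 0.0903]
eef_rot: [1.36, 1.104, -1.36]
force: [-0.2, -0.1, -0.3]
finger_gap: 0.0002
```

```bash
python3 -m inch '[[[1,0,0],0,0],[[1,0,0],0,0]]'; python3 -m inch '[[[0.5,0,0],0,0],[[0.5,0,0],0,0]]';
```

```text
clock: 3.9
position: [0.5299, -0.1833, 0.0892]
eef_rot: [1.36, 1.104, -1.36]
force: [0.1, -1.3, 0.5]
finger_gap: 0.0005
clock: 4.1
position: [0.5299, -0.1833, 0.0887]
eef_rot: [1.36, 1.104, -1.36]
force: [-0.1, -0.6, -1.2]
finger_gap: 0.0003
```

```bash
python3 - <<'E'
from h import *
c=cam('wrist','d'); cv2.imwrite('pics/z4.png',cv2.resize(c['frame'][20:320,150:400,::-1],None,fx=2,fy=2))
print(robot.get_state()['force'])
E
```

```text
[0.0017 0.0227 0.3022]
```

View pics/z4.png

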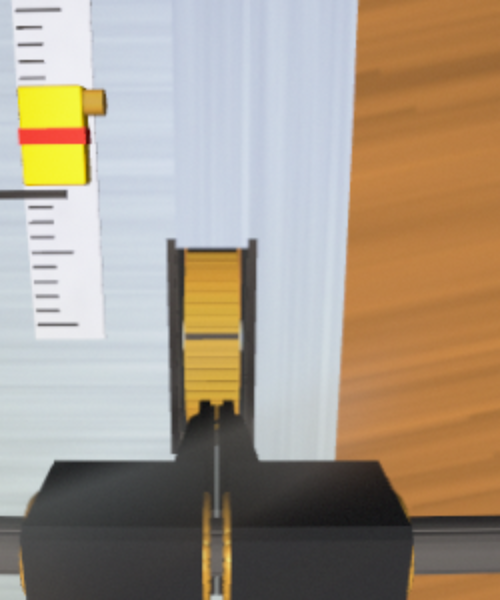

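```bash
python3 - <<'E'
from h import *
c=load('wrist','d'); pointer(c)
for z in(.072,.08): print(Sinv(plane(c,258,221,z)))
print(Sinv(plane(c,258,188,.075)))
E
```

```text
slide box 159 63 34 49
band px 176.4448818897638 87.63779527559055 254
band sander [  10.3988 -130.1442] rows 13.435601624531415 8.103045116511424
pointer px 148.5 116.90281420347156 [117.  117.  116.9 116.9 116.9 116.9 116.9 116.9 116.9 116.9 116.9 116.8] sander [  -7.0067 -111.8182] GAP 17.405491509580614
[ -76.0886 -179.9986]
[ -72.854  -180.0024]
[ -52.0807 -180.0246]
```

```bash
python3 -m inch '[[[0.5,0,0],0,0],[[0.5,0,0],0,0]]'; python3 -m inch '[[[0.5,0,0],0,0],[[0.5,0,0],0,0]]';
```

```text
clock: 4.35
position: [0.5299, -0.1833, 0.0882]
eef_rot: [1.36, 1.104, -1.36]
force: [-0.1, 0.3, 0.7]
finger_gap: 0.0005
clock: 4.55
position: [0.5299, -0.1833, 0.0877]
eef_rot: [1.36, 1.104, -1.36]
force: [-0.3, 1.0, 0.0]
finger_gap: 0.0003
```

```bash
python3 -m inch '[[[-5,0,0],0,0],[[-5,8,0],0,0],[[-5,8,0],0,0],[[-2,8,0],0,0],[[-2,8,0],0,0]]'; python3 -m inch '[[[1,0,0],0,0],[[1,0,0],0,0]]';python3 -m inch '[[[0.5,0,0],0,0],[[0.5,0,0],0,0]]'
```

```text
clock: 5.05
position: [0.5375, -0.1847, 0.0892]
eef_rot: [1.36, 1.105, -1.36]
force: [-0.8, 0.3, -0.0]
finger_gap: 0.0007
clock: 5.25
position: [0.5376, -0.1849, 0.0886]
eef_rot: [1.36, 1.105, -1.36]
force: [-0.1, 0.2, 0.0]
finger_gap: 0.0003
clock: 5.45
position: [0.5378, -0.1849, 0.0882]
eef_rot: [1.36, 1.104, -1.36]
force: [-1.0, -0.1, 0.8]
finger_gap: 0.0008
```

```bash
python3 -m inch '[[[0.5,0,0],0,0],[[0.5,0,0],0,0]]'; python3 -m inch '[[[0.5,0,0],0,0],[[0.5,0,0],0,0]]';python3 - <<'E'
from h import *
c=cam('wrist','e'); cv2.imwrite('pics/z5.png',cv2.resize(c['frame'][120:270,200:320,::-1],None,fx=4,fy=4))
c=cam('side','e'); cv2.imwrite('pics/z6.png',cv2.resize(c['frame'][180:270,240:340,::-1],None,fx=6,fy=6))
print(toolaxes()[0], robot.get_state()['force'])
E
```

```text
clock: 5.65
position: [0.5378, -0.1849, 0.0878]
eef_rot: [1.36, 1.104, -1.36]
force: [0.3, 0.8, 0.1]
finger_gap: 0.0004
clock: 5.85
position: [0.5378, -0.1849, 0.0872]
eef_rot: [1.36, 1.104, -1.36]
force: [-0.5, 0.5, -0.2]
finger_gap: 0.0003
[ 0.5378 -0.1849  0.0873] [-0.5478 -0.6819  0.5039]
```

View pics/z5.png

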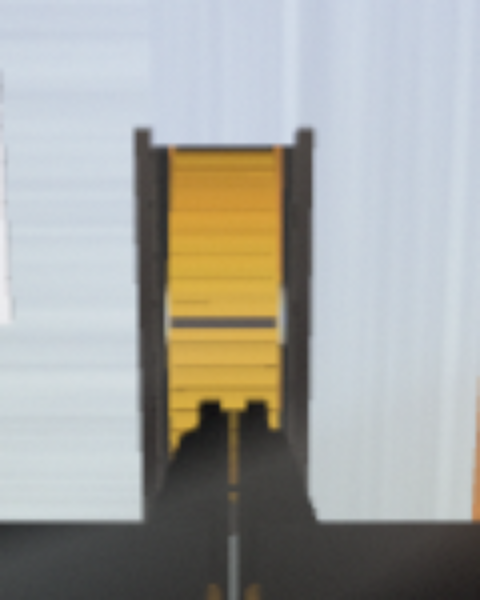

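View pics/z6.png

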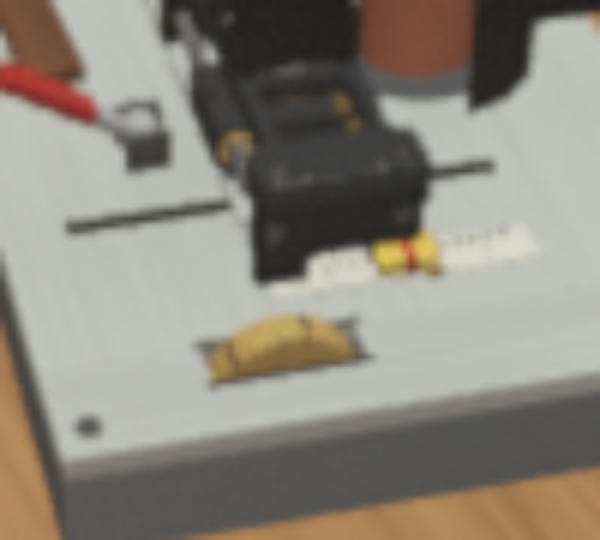

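```bash
python3 - <<'E'
from h import *
c=load('side','e'); p,R,s=toolaxes()
z6=lambda q:(q-np.array([240,180]))*6
tip=p+R[:,0]*.017
print('tip',tip,Sinv(tip),z6(proj(c,tip)),'wheeltop',z6(proj(c,S(-60,-180,75))))
for a,b in((280,275),(280,250),(340,220),(300,325)):
    u,v=240+a/6,180+b/6; X=depth(c,u,v); print(a,b,X,Sinv(X))
w=load('wrist','e')
for a,b in((210,404),(255,404),(180,440),(150,500),(210,480)):
    u,v=200+a/4,120+b/4; X=depth(w,u,v); print('w',a,b,X,Sinv(X))
print(R)
E
```

```text
tip [ 0.5378 -0.1849  0.0703] [ -63.702  -180.2066] [278.5894 339.386 ] wheeltop [286.7499 329.7323]
280 275 [ 0.5375 -0.1853  0.1075] [ -63.9382 -180.6135]
280 250 [ 0.4991 -0.2567  0.1866] [ -86.941  -258.3932]
340 220 [ 0.5215 -0.2635  0.1987] [ -63.5944 -260.4491]
300 325 [ 0.5475 -0.1865  0.0764] [ -53.8985 -179.8157]
w 210 404 [ 0.5488 -0.184   0.1076] [ -53.0858 -176.9939]
w 255 404 [ 0.5476 -0.19    0.1078] [ -53.0364 -183.1918]
w 180 440 [ 0.5498 -0.1804  0.1204] [ -52.8863 -173.3474]
w 150 500 [ 0.5491 -0.1772  0.1351] [ -54.1756 -170.3428]
w 210 480 [ 0.5489 -0.1844  0.1322] [ -52.9463 -177.3895]
[[ 0.0001  0.9787 -0.2053]
 [ 0.0001 -0.2053 -0.9787]
 [-1.      0.0001 -0.0001]]
```

```bash
python3 - <<'E'
from h import *
w=load('wrist','a')
for u,v in((166,226),(172,224),(350,226),(160,235),(345,224)):
    print(u,v,depth(w,u,v))
b=load('wrist','b')
for u,v in((252,224),(264,224),(248,235)): print('b',depth(b,u,v))
cv2.imwrite('pics/z7.png',cv2.resize(w['frame'][210:350,90:430,::-1],None,fx=2.3,fy=2.3))
E
```

```text
166 226 [0.13   0.5613 0.2234]
172 224 [0.132  0.5622 0.2164]
350 226 [0.1543 0.6565 0.2231]
160 235 [0.1303 0.5611 0.2342]
345 224 [0.1558 0.6553 0.216 ]
b [ 0.5368 -0.1748  0.2017]
b [ 0.5364 -0.1813  0.2039]
b [ 0.5374 -0.1732  0.2163]
```

View pics/z7.png

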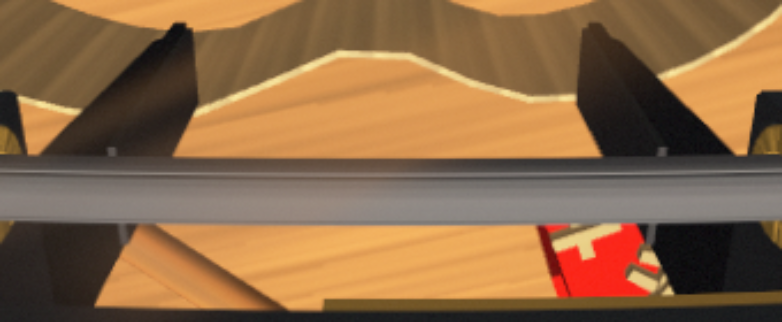

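The side and wrist depth images agree: the fingertips stand about 20 mm behind the reported TCP, not 17 mm ahead of it. That explains why nothing touched at a reported tip height of 70 mm. I'll expect contact at a TCP height near 55 mm and go down by force.

```bash
python3 -m inch '[[[10,-6,0],0,0],[[20,-6,0],0,0],[[26,-6,0],0,0],[[28,-6,0],0,0],[[28,-6,0],0,0]]'; python3 - <<'E'
from h import *
c=cam('wrist','f'); cv2.imwrite('pics/z8.png',c['frame'][20:320,60:440,::-1])
c=cam('side','f'); cv2.imwrite('pics/z9.png',cv2.resize(c['frame'][180:270,240:340,::-1],None,fx=6,fy=6))
p,R,s=toolaxes(); print(p,Sinv(p),s['force'])
E
```

```text
clock: 6.45
position: [0.532, -0.1837, 0.0589]
eef_rot: [1.36, 1.105, -1.36]
force: [-0.2, -0.7, -0.3]
finger_gap: 0.0007
[ 0.5321 -0.1838  0.0594] [ -69.4888 -180.2122] [ 0.2684 -0.6948  0.6461]
```

View pics/z9.png

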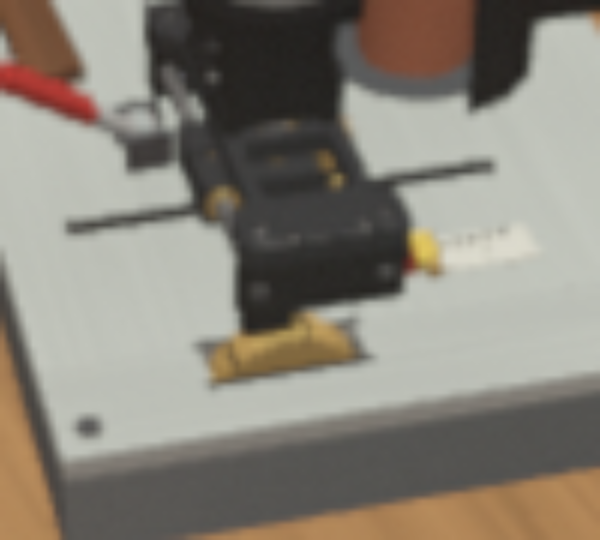

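View pics/z8.png

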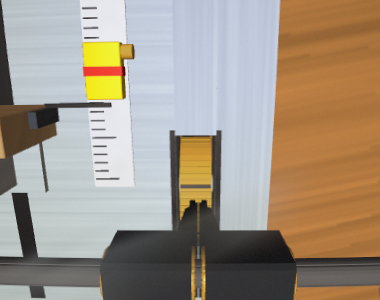

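The side view now shows the finger at (270,325), just over the wheel. I'll keep descending in 1 mm steps.

```bash
for i in 1; do python3 -m inch '[[[2,0,0],0,0],[[3,0,0],0,0],[[3,0,0],0,0]]'; done; python3 -m inch '[[[1,0,0],0,0],[[1,0,0],0,0]]'
```

```text
clock: 6.85
position: [0.5321, -0.1837, 0.0566]
eef_rot: [1.36, 1.104, -1.359]
force: [0.4, 1.2, 2.2]
finger_gap: 0.0003
clock: 7.05
position: [0.5327, -0.1839, 0.0565]
eef_rot: [1.361, 1.102, -1.358]
force: [-0.4, 1.5, 12.8]
finger_gap: 0.0006
```

```bash
python3 -m inch '[[[-0.5,0,0],0,0],[[-0.5,4,0],0,0],[[-0.5,8,0],0,0],[[-0.5,10,0],0,0],[[-0.5,10,0],0,0]]'; python3 - <<'E'
from h import *
c=cam('wrist','g'); pointer(c)
p,R,s=toolaxes(); print(p,Sinv(p),s['force'])
E
```

```text
clock: 7.55
position: [0.5424, -0.1859, 0.0565]
eef_rot: [1.36, 1.103, -1.359]
force: [0.5, 1.3, 8.5]
finger_gap: 0.0003
slide box 143 83 39 56
band px 162.45454545454544 111.59375 352
band sander [  10.4493 -129.7089] rows 13.0794997176401 7.898385451409929
pointer px 132.5 139.27764305961554 [139.3 139.3 139.3 139.3 139.3 139.3 139.3 139.3 139.3 139.3 139.3 139.3] sander [  -3.8415 -112.7425] GAP 14.290774291084631
[ 0.5424 -0.1859  0.0565] [ -59.0102 -180.2415] [0.1983 1.6835 7.487 ]
```

```bash
python3 -m inch '[[[0,3,0],0,0],[[0,6,0],0,0],[[0,9,0],0,0],[[0,9,0],0,0]]'; python3 -m inch '[[[-8,0,0],0,0],[[-8,-12,0],0,0],[[-8,-20,0],0,0],[[-5,-20,0],0,0],[[-5,-20,0],0,0]]'; python3 - <<'E'
from h import *
c=cam('wrist','i'); pointer(c)
p,R,s=toolaxes(); print(p,Sinv(p),s['force'])
E
```

```text
clock: 8.0
position: [0.5512, -0.1878, 0.0565]
eef_rot: [1.36, 1.103, -1.359]
force: [0.6, 0.6, 8.4]
finger_gap: 0.0005
clock: 8.5
position: [0.531, -0.1835, 0.0605]
eef_rot: [1.36, 1.104, -1.36]
force: [-0.1, -0.1, -0.9]
finger_gap: 0.0005
slide box 144 60 39 57
band px 163.2136752136752 88.95441595441595 351
band sander [  10.3764 -129.87  ] rows 13.17051322298954 8.033163867962436
pointer px 133.5 112.00976203430373 [112.1 112.  112.  112.  112.  112.  112.  112.  112.  112.  111.9 112. ] sander [  -1.3694 -113.247 ] GAP 11.745830950876186
[ 0.5312 -0.1836  0.0606] [ -70.4474 -180.2261] [ 0.1698 -1.2105 -0.4091]
```

```bash
python3 -m inch '[[[3,0,0],0,0],[[5,0,0],0,0],[[5,4,0],0,0],[[5,8,0],0,0],[[5,12,0],0,0]]'; python3 -m inch '[[[0,4,0],0,0],[[0,7,0],0,0],[[0,7,0],0,0]]'; python3 -m inch '[[[-8,0,0],0,0],[[-8,-12,0],0,0],[[-8,-20,0],0,0],[[-5,-20,0],0,0],[[-5,-20,0],0,0]]'; python3 - <<'E'
from h import *
c=cam('wrist','j'); pointer(c)
p,R,s=toolaxes(); print(p,Sinv(p),s['force'])
E
```

```text
clock: 9.05
position: [0.5432, -0.1861, 0.0565]
eef_rot: [1.36, 1.103, -1.359]
force: [-1.7, 0.6, 10.3]
finger_gap: 0.0009
clock: 9.35
position: [0.5506, -0.1877, 0.0565]
eef_rot: [1.36, 1.103, -1.359]
force: [0.6, 0.2, 9.5]
finger_gap: 0.0004
clock: 9.85
position: [0.53, -0.1833, 0.0605]
eef_rot: [1.36, 1.105, -1.36]
force: [-0.6, -0.1, 0.1]
finger_gap: 0.0005
slide box 143 58 39 58
band px 162.55393586005832 86.98542274052478 343
band sander [  10.3967 -129.6024] rows 13.198565631294203 8.076297974496118
pointer px 132.5 99.15512246663934 [99.1 99.2 99.1 99.2 99.2 99.2 99.2 99.2 99.1 99.1 99.2 99.1] sander [   4.3719 -113.3673] GAP 6.0248213838599955
[ 0.5302 -0.1834  0.0606] [ -71.4663 -180.2426] [ 0.1297 -0.3772  0.0775]
```

```bash
python3 -m inch '[[[3,0,0],0,0],[[5,0,0],0,0],[[5,5,0],0,0],[[5,10,0],0,0],[[5,14,0],0,0]]'; python3 -m inch '[[[0,1,0],0,0],[[0,1,0],0,0]]'; python3 - <<'E'
from h import *
c=cam('wrist','k'); pointer(c)
p,R,s=toolaxes(); print(p,Sinv(p),s['force'])
E
```

```text
clock: 10.4
position: [0.5443, -0.1864, 0.0565]
eef_rot: [1.36, 1.103, -1.359]
force: [-1.4, 1.0, 10.3]
finger_gap: 0.0007
clock: 10.6
position: [0.5455, -0.1866, 0.0565]
eef_rot: [1.36, 1.103, -1.359]
force: [0.4, 0.7, 10.7]
finger_gap: -0.0002
slide box 144 90 39 55
band px 165.6640625 116.45703125 256
band sander [  11.076 -131.257] rows 13.133688796171295 7.911462001403205
pointer px 133.5 121.38590287865651 [121.7 121.7 121.7 121.4 121.4 121.4 121.4 121.3 121.4 121.6 121.3 121.3] sander [   8.8051 -114.2447] GAP 2.270856897524011
[ 0.5455 -0.1866  0.0565] [ -55.7893 -180.288 ] [0.0165 0.6776 9.384 ]
```

```bash
python3 -m inch '[[[0,2,0],0,0],[[0,4,0],0,0],[[0,4.5,0],0,0],[[0,4.5,0],0,0]]'; python3 -m inch '[[[-20,0,0],0,0],[[-60,0,0],0,0],[[-60,0,0],0,0],[[-60,0,0],0,0]]'; python3 - <<'E'
from h import *
c=cam('wrist','l'); pointer(c)
cv2.imwrite('pics/z10.png',cv2.resize(c['frame'][50:150,150:250,::-1],None,fx=6,fy=6,interpolation=cv2.INTER_NEAREST))
p,R,s=toolaxes(); print(p,Sinv(p),s['force'])
E
```

```text
clock: 11.05
position: [0.5497, -0.1874, 0.0565]
eef_rot: [1.36, 1.103, -1.359]
force: [-0.5, 0.9, 10.7]
finger_gap: 0.0005
clock: 11.45
position: [0.5493, -0.1874, 0.1161]
eef_rot: [1.36, 1.103, -1.359]
force: [-0.2, -0.7, -1.1]
finger_gap: 0.0007
slide box 173 96 29 42
band px 189.79562043795622 116.73722627737226 137
band sander [  10.7547 -131.8786] rows 13.006501732937382 8.12433447976742
pointer px 162.5 118.25533803456335 [118.3 118.3 118.3 118.3 118.3 118.3 118.3 118.3 118.2 118.2 118.2 118.2] sander [   9.9727 -112.7237] GAP 0.7819273202888226
[ 0.5489 -0.1872  0.1153] [ -52.4141 -180.1225] [-0.3588 -0.6159 -1.4005]
```

View pics/z10.png

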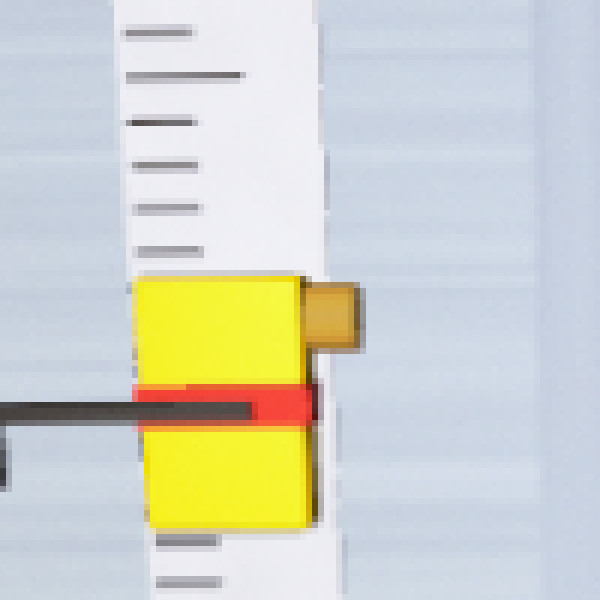

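```bash
python3 - <<'E'
from h import *
print(shift(S(-135,-21,130)))
E
```

```text
[ -14.6829  -82.8014 -159.0159]
```

```bash
python3 -m inch '[[[-14,-15,-20],0,0],[[-14,-38,-64],0,0],[[-14,-60,-108],0,0],[[-14,-80,-150],0,0],[[-14,-83,-159],0,0]]';  python3 -m inch '[[[0,0,0],0,0],[[0,0,0],0,0]]'; python3 - <<'E'
from h import *
c=cam('wrist','m'); cam('side','m'); cv2.imwrite('pics/z11.png',cv2.resize(c['frame'][100:300,180:340,::-1],None,fx=3,fy=3))
s=load('side','m'); cv2.imwrite('pics/z12.png',cv2.resize(s['frame'][150:250,200:320,::-1],None,fx=5,fy=5))
p,R,s=toolaxes(); print(p,Sinv(p),s['force'])
E
```

```text
clock: 12.0
position: [0.4983, -0.0112, 0.1287]
eef_rot: [1.357, 1.109, -1.36]
force: [0.1, 0.2, 0.1]
finger_gap: 0.0003
clock: 12.2
position: [0.5007, -0.0152, 0.1292]
eef_rot: [1.359, 1.105, -1.36]
force: [0.1, 0.1, 0.0]
finger_gap: 0.0005
[ 0.5008 -0.0158  0.1293] [-134.4396  -22.1888] [ 0.164  -0.2192  0.1942]
```

View pics/z11.png

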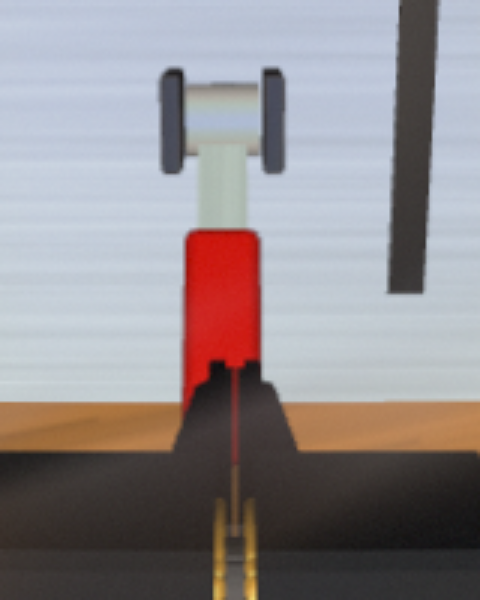

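View pics/z12.png

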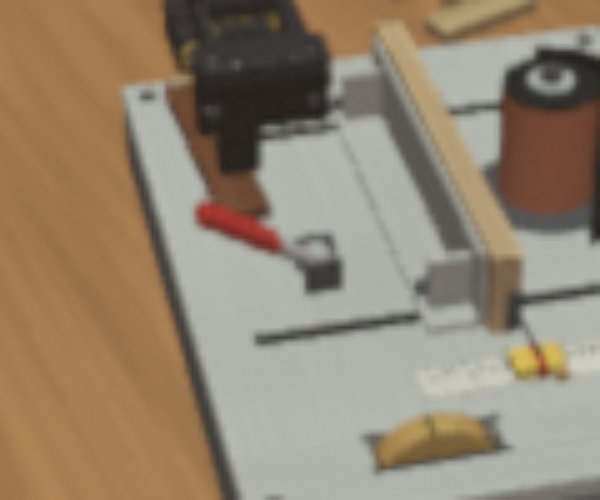

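The finger hangs over the red grip, about 2 mm right of its centre. I'll correct that and press down.

```bash
python3 -m inch '[[[10,0,-2],0,0],[[20,0,-2],0,0],[[26,0,-2],0,0],[[26,0,-2],0,0]]'; python3 -m inch '[[[4,-1,0],0,0],[[8,-2,0],0,0],[[12,-3,0],0,0],[[12,-3,0],0,0]]'
```

```text
clock: 12.7
position: [0.5003, -0.0128, 0.1025]
eef_rot: [1.359, 1.106, -1.362]
force: [0.8, 0.1, -0.6]
finger_gap: 0.0006
clock: 13.1
position: [0.4976, -0.012, 0.0914]
eef_rot: [1.36, 1.105, -1.36]
force: [0.5, -0.8, 0.8]
finger_gap: 0.0005
```

```bash
python3 -m inch '[[[4,-1,0],0,0],[[8,-2,0],0,0],[[12,-3,0],0,0],[[12,-3,0],0,0]]';python3 - <<'E'
from h import *
s=cam('side','n'); cv2.imwrite('pics/z13.png',cv2.resize(s['frame'][150:250,200:320,::-1],None,fx=5,fy=5))
p,R,s=toolaxes(); print(p,Sinv(p),s['force'])
E
```

```text
clock: 13.5
position: [0.4946, -0.0114, 0.0792]
eef_rot: [1.359, 1.105, -1.36]
force: [0.9, -0.2, 0.4]
finger_gap: 0.0009
[ 0.4948 -0.0114  0.0795] [-141.1296  -19.1044] [-0.6556  0.1184  0.4196]
```

View pics/z13.png

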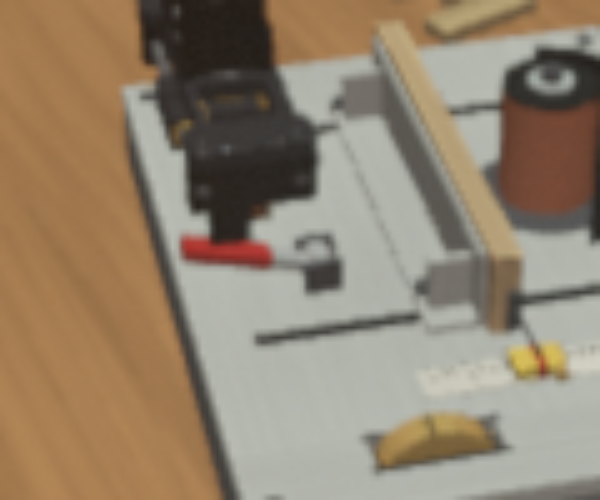

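The lever is more than halfway down, so I'll press on.

```bash
python3 -m inch '[[[5,-1,0],0,0],[[10,-2,0],0,0],[[15,-3,0],0,0],[[19,-3,0],0,0],[[19,-3,0],0,0]]'; python3 -m inch '[[[1,0,0],0,0],[[1,0,0],0,0]]'
```

```text
clock: 14.05
position: [0.4917, -0.0108, 0.0606]
eef_rot: [1.36, 1.105, -1.36]
force: [-1.8, 1.2, 2.7]
finger_gap: 0.0005
clock: 14.25
position: [0.4917, -0.0107, 0.0603]
eef_rot: [1.36, 1.105, -1.36]
force: [-5.6, -0.4, 15.1]
finger_gap: 0.0004
```

```bash
python3 - <<'E'
from h import *
p,R,s=toolaxes(); print(p,Sinv(p),s['force'])
E
```

```text
[ 0.4917 -0.0107  0.0603] [-144.3451  -19.073 ] [-5.6408 -0.3526 15.1443]
```

```bash
python3 -m inch '[[[0.5,0,0],0,0],[[0.5,0,0],0,0]]'; python3 -m inch '[[[-20,0,0],0,0],[[-60,0,0],0,0],[[-100,0,0],0,0],[[-120,0,0],0,0],[[-120,0,0],0,0]]'; python3 - <<'E'
from h import *
c=cam('wrist','o'); s=cam('side','o'); pointer(c)
cv2.imwrite('pics/z14.png',cv2.resize(s['frame'][150:250,200:320,::-1],None,fx=5,fy=5)); 
p,R,s=toolaxes(); print(p,Sinv(p),s['force'])
E
```

```text
clock: 14.45
position: [0.4918, -0.0108, 0.0602]
eef_rot: [1.36, 1.104, -1.36]
force: [-7.5, 1.7, 21.0]
finger_gap: 0.0006
clock: 14.95
position: [0.4933, -0.011, 0.1816]
eef_rot: [1.362, 1.1, -1.356]
force: [0.0, -0.3, -0.1]
finger_gap: 0.0006
slide box 375 0 24 25
band px 389.15625 5.859375 64
band sander [   9.912  -130.5026] rows 12.593022684876596 6.999225678542114Traceback (most recent call last):
  File "<stdin>", line 2, in <module>
  File "h.py", line 49, in pointer
    i=int(np.argmax(d)); lo,hi=max(0,i-3),i+4; vv=(np.arange(lo,hi)*d[lo:hi]).sum()/d[lo:hi].sum()+y-10
          ~~~~~~~~~^^^
    return _wrapfunc(a, 'argmax', axis=axis, out=out, **kwds)
    return bound(*args, **kwds)
ValueError: attempt to get argmax of an empty sequence
```

View pics/o_wrist.png

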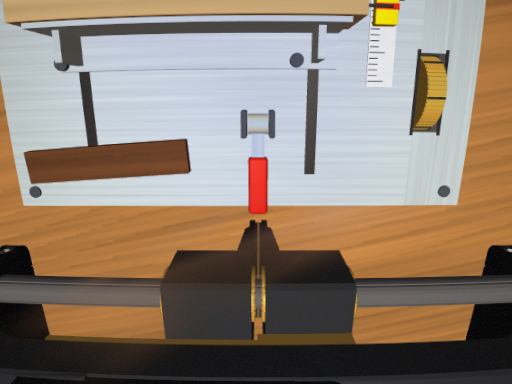

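```bash
python3 -m inch '[[[-10,20,40],0,0],[[-10,40,80],0,0],[[-10,50,110],0,0],[[-10,50,110],0,0],[[-10,50,110],0,0]]'; python3 - <<'E'
from h import *
c=load('wrist','o')
for v in(165,180,195,208): X=depth(c,258,v); print(Sinv(X),X[2]*1000)
c=cam('wrist','p'); pointer(c); cam('top','p'); s=load('side','o')
x=c['frame']; cv2.imwrite('pics/z15.png',x[:,:,::-1])
cv2.imwrite('pics/z14.png',cv2.resize(s['frame'][150:250,200:320,::-1],None,fx=5,fy=5))
p,R,s=toolaxes(); print(p,Sinv(p),s['force'])
a=load('top','a')['frame'].astype(int);b=load('top','p')['frame'].astype(int)
for n,(x0,x1,y0,y1) in dict(jar=(365,395,215,245),clamp=(400,428,140,245),chisel=(92,145,195,262),blank=(195,252,174,194)).items(): print(n,abs(a-b)[y0:y1,x0:x1].mean())
E
```

```text
clock: 15.55
position: [0.5177, -0.1289, 0.1876]
eef_rot: [1.36, 1.106, -1.363]
force: [0.2, 0.4, -1.0]
finger_gap: 0.0003
[-127.275   -18.8089] 76.19653260329179
[-140.8227  -18.7959] 78.7363778416944
[-155.5154  -18.7808] 77.95368203722802
[-167.8818  -18.7687] 79.3998542000674
slide box 248 46 22 34
band px 260.93939393939394 61.984848484848484 66
band sander [  10.2976 -132.077 ] rows 12.393642641592958 8.170005598053404
pointer px 237.5 62.38437890880934 [62.4 62.4 62.4 62.4 62.4 62.4 62.4 62.4 62.4 62.4 62.4 62.4] sander [   9.9215 -111.4325] GAP 0.37607531678191997
[ 0.5179 -0.1279  0.1883] [ -94.7854 -128.4053] [-0.4364 -0.0147 -0.0724]
jar 21.08111111111111
clamp 16.182766439909297
chisel 18.994367783722893
blank 21.219590643274852
```

View pics/z15.png

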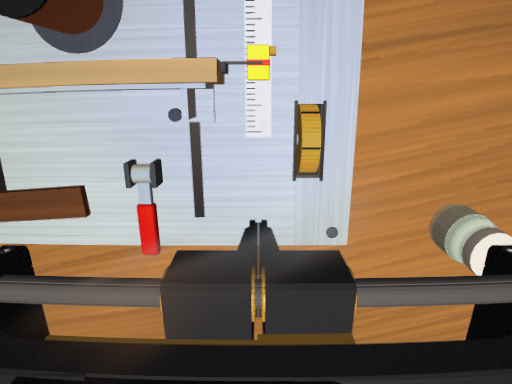

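View pics/z14.png

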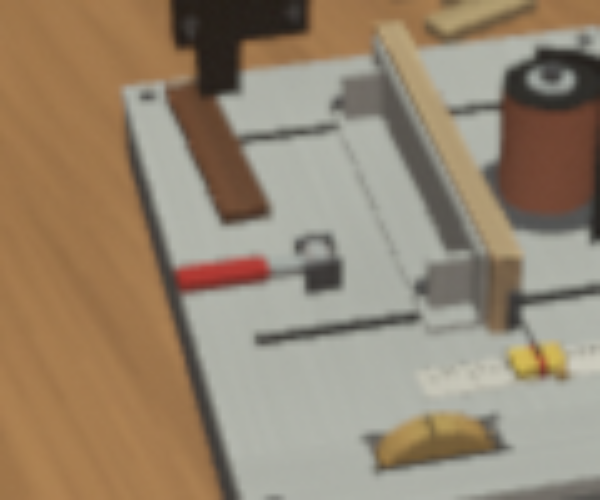

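```bash
python3 - <<'E'
from h import *
for t in 'op':
    c=load('wrist',t); hsv=cv2.cvtColor(c['frame'],cv2.COLOR_RGB2HSV)
    m=cv2.inRange(hsv,(0,150,120),(9,255,255)); m=cv2.erode(m,np.ones((5,5))); m[:150]=0
    ys,xs=np.nonzero(m); P=[]
    for u,v in zip(xs,ys):
        X=depth(c,u,v); P.append([*Sinv(X),X[2]*1000])
    P=np.array(P); P=P[(abs(P[:,2]-78)<15)]; k=np.polyfit(P[:,0],P[:,2],1); print(t,len(P),'slope',k[0],'z@-148',np.polyval(k,-148),np.std(P[:,2]-np.polyval(k,P[:,0])))
cam('top','q')
a=load('top','a')['frame'].astype(int); b=load('top','q')['frame'].astype(int)
print(a.mean(),b.mean())
E
```

```text
o 720 slope -0.0008200776461628388 z@-148 78.36929035429867 0.7018781811331158
p 550 slope -0.004986984706387321 z@-148 78.53056496604431 0.71392984576934
75.79243808322482 83.56272718641493
```

View pics/q_top.png

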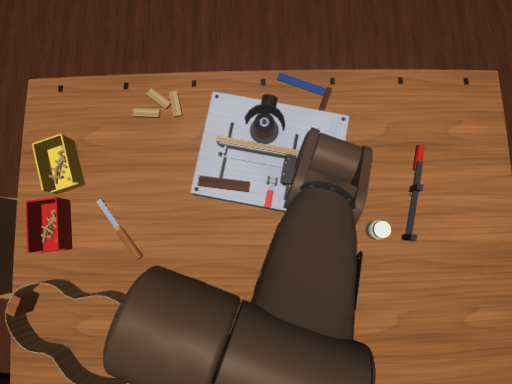

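The lever is level (slope about 0, 78.4 mm high). The jar, clamp, chisel and blank are at the same pixels as at the start; the picture differences come from exposure. I'm handing in.

```bash
python3 -c "
from plant import robot
print(robot.get_state()['clock'],robot.close_job())"
```

```text
the job is handed in; nothing more can be done
15.7 None
```

The fence is set and locked, and I handed the job in at 15.7 s. I rolled the wheel with the closed fingertips in three sweeps (one stroke paused for a reading) at about 8–10 N, always closing the fence. I then pressed the red lever down to its stop, to about 21 N, and lifted the hand clear.

**Last checks:**
- **Pointer:** it stands on the red band, about 0.4–0.5 mm short of its middle. It came up from the open side and did not run past. It was still there after the lever was locked.
- **Lever:** level, with its grip 78.4 mm above the bench against 78 expected.
- **Other items:** by eye, the blank, jar, clamp and chisel lie at the same places in the last top picture as in the first. A plain picture-difference check on them came out high (16–21). I put that down to exposure, since the later picture is brighter overall.
- **Hand:** well clear of everything, with no force on the tool.

**Disagreements:**
- **Fingertip position:** the cameras and the contacts put the fingertips about 18–20 mm behind the reported TCP, not 17 mm ahead as stated. I worked from the measured position, after a few slow descents that touched nothing.
- **Press force:** the first touch on the wheel briefly read 12.8 N, slightly over the suggested 4–10 N. I eased off before sweeping.

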